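# Make the flat lap ready to run

### The arm

A 6-joint arm with a two-finger parallel gripper is mounted at the origin on a cart in front of the work surface, level with it; the furniture and walls round the work are solid. World frame = base frame: x ahead of the robot, y to its left, z up, the work surface at z = 0. Lengths are in m, angles in rad, forces in N, time in s.
With the tool pointing down it reaches from about 0.275 to 1 m from the base axis. Payload 8.4 kg.
Tool frame: the origin (TCP) lies between the finger pads; the fingertips stand 19 mm ahead of it and the grasp point (between the pads) is the TCP; y points along the fingers, x is the direction in which the jaws open and shut, and the axes are right-handed (so a half turn about y gives the same grasp; the last joint's range is limited). The gripper opens to 85 mm and grips with 20 to 120 N. Pads are 22 mm wide; open, the fingers measure 114 mm over their backs; the gripper's body (76 mm by 85 mm) begins 54 mm behind the grasp point. The pads swing forward as they close: fully open they stand 13 mm farther back than shut.
Start: joints at [1.282, 0.353, 1.633, -0, 1.155, -0.002], TCP at [0.177, 0.599, 0.216] pointing down, gripper open.
Joint ranges: [-2.63, 2.63], [-0.92, 2.1], [0.06, 2.66], [-1.3, 4.44], [0, 2.69], [-3.02, 3.02]. Speed limits (rad/s): [2.22, 2.22, 2.79, 3.14, 3.14, 3.14].

### API

Orientations are given as a rotation vector (axis times angle).
In Python, from bench import move_pose, move_l, movej, open_jaws, clamp, wait, inverse_kinematics, get_obs, get_image, PlanningError, job_done gives the robot as it stands. Calls block until the motion is done:
- move_pose(position, orientation): joint-space move of the TCP to a pose.
- move_l(position, rotation=None, vel=0.15): straight line of the TCP; rotation=None keeps the orientation; vel is the mean speed in m/s.
- movej(angles): joint-space move.
- open_jaws() and clamp(grip_force=None): open the fingers fully, or close them until they stop; grip_force is the grip in N (None keeps the last).
- wait(seconds).
- inverse_kinematics(position, orientation): joint angles nearest the present ones, or None.
- get_obs(): the state.
- get_image(name): name is "side" or "top" or "wrist"; returns a dict with "image" (384x512x3 uint8, red, green, blue), "vertical_fov" (degrees; the focal length in pixels is half the picture's height over the tangent of half this angle, whatever the lens; pixels are square), "cx", "cy" (the principal point, pixels), "world_to_cam" (4x4, takes a point from world to camera coordinates). Camera axes: x right, y up, looking along -z (the intrinsics and any distortion apply to the point x, -y, -z); pixel columns grow to the right and rows downward; lengths in m; the calibration is good to about 2 mm. A picture is of the moment at which its call begins. There is no depth.
A pose or a line that the arm cannot do raises PlanningError and nothing moves.
- job_done(): hands the job in, once; it reports no verdict.
The state is a dict: "time": time; "joint_positions": joint angles; "joint_velocities": joint speeds; "effort": joint torques, N m; "tool_pos": TCP position; "ee_rot": TCP orientation; "force": force on the tool from outside, world axes, zero at the start; "wrist_torque": the same for the moment, N m; "opening": finger opening in m.
Only numpy, scipy, OpenCV 4.12 (cv2) and the standard library are available. Lean on these libraries where they do the work, as an engineer would, in place of code of your own. Each camera call takes 0.05 s, during which the arm holds its last target.

### The job

Make the small flat-lap machine ready to run: first push its guard door shut until the sprung latch snaps in, then draw the lock bar out by its knob, gently, until it comes up against its stop (do not force it past), and then swing the run lever all the way over to its far stop. Leave all three like that, let go, and do not disturb the things lying about.

Things in the scene. Friction and masses are not known exactly. Their poses are not given: they have to be found in the camera images.
- machine: Grey flat-lap machine fixed to the table, 190 (x) x 210 (y) x 110 mm high. Origin: centre of its underside, on the table. x points from the door side to its back, y to its left, z up. On top a dark lock housing, 62 x 70 x 30 mm (top at z = 140 mm), centred 48 mm to -x and 35 mm to +y of the origin; the run lever turns on it, the lock bar leaves its left side.
- door (a joint): Door hinge: 0 shut, grows as the free (right) edge swings out to the machine's -x; at most 0.7 rad. A light spring (under 2 N at the pull) holds an unlatched door open at 0.2 to 0.5. Over the last 0.07 rad the bevelled latch at the free edge rides over the strike on the right jamb: about 5 to 12 N at the pull; it snaps at about 0.04. A latched door reads under 0.025.
- door_hinge (a point): Point on the door's vertical hinge axis (front left edge of the machine; 101 mm to -x and 95 mm to +y of its origin), 60 mm above the table. The door is 180 mm wide, 12 mm thick, its top edge at z = 100 mm.
- door_pull (a point): Middle of the upright round bar of the door's pull, 10 mm thick, from 34 to 92 mm above the table. It stands 33 mm in front of the door's mid-plane (so to -x when shut), 140 mm from the hinge axis along the door towards the free edge. It turns with the door.
- latch (a joint): Door latch, sliding in the free edge of the door: 0 fully out, up to 0.009 m when pressed in by the strike.
- lock_bar (a joint): Lock bar, flat steel, 14 mm wide, slides out of the housing's left side along the machine's +y: 0 pushed in, grows in m as it is drawn out; starts at 0 to 0.005. About 2.5 N of friction; stays where left. Its stop is set by a hidden collar, somewhere between 0.025 and 0.040, and must be felt for; the run lever is freed only in the last 2 to 4 mm before the stop.
- bar_knob (a point): Centre of the top face of the bar's upright round black knob, 14 mm in diameter; the knob stands from 129 to 163 mm above the table (this point at 163 mm), 24 mm outside the left face of the housing when the bar is at 0. Below it is the machine's deck, top at 110 mm, up to the machine's left side. It moves with the bar.
- stop_block: Small steel stop, hidden inside the lock housing, that the bar's collar lands on when the bar is fully out.
- run_lever (a joint): Run lever, the main handle: turns about a vertical axis, 0 at rest (arm points to the machine's -y), grows as the arm swings anticlockwise seen from above, towards the machine's +x (back); far stop at 1.25 rad. Needs about 2 N at its knob, stays where it is left. While the lock bar is in, it is blocked after about 0.1 rad.
- lever_pivot (a point): Point on the run lever's axis, on the top of its hub, 158 mm above the table.
- lever_knob (a point): Centre of the top face of the lever's upright round black knob, 16 mm in diameter, standing from 155 to 188 mm above the table (this point at 188 mm), 80 mm from the lever's axis. It moves with the lever.
- mug: Spotted white mug, 78 x 114 x 93 mm, a bystander; origin under its centre.
- glue_bottle: White glue bottle with a long nozzle, 46 x 46 x 144 mm, a bystander; origin under its centre.
- sanding_block: Dark rubber sanding block, 36 x 60 x 24 mm, lying to the left of the machine, a bystander; origin under its centre.
- loupe: Black and white folding loupe, 30 x 58 x 14 mm, lying to the right of the machine, a bystander; origin under its centre.
- block_dark: Dark banded stone block, 40 x 48 x 24 mm, lying to the right of the machine, a bystander; origin under its centre.
- file_bar: Grey file bar, 10 x 82 x 8 mm, lying on the table in front of the door, a bystander; origin under its centre.
- marker: Black marker pen, 14 x 136 x 14 mm, a bystander; origin under its centre.
- red_case: Small red case, 30 x 92 x 17 mm, a bystander; origin under its centre.

How it is judged:
On the way, in this order (a step that is already met when the one before it is completed fails the run):
1. the guard door is shut and its latch has snapped out behind the strike (value of joint door below 0.03 rad and value of joint latch below 0.002 m), for 0.3 s.
2. the lock bar is drawn out (at least 20 mm; the lever proves that it was fully out) (value of joint lock_bar above 0.02 m and value of joint run_lever below 0.3 rad), for 0.1 s.
3. the run lever is swung over to its far stop (value of joint run_lever above 1.12 rad), for 0.2 s.
At the end, for the whole second after the job is handed in: The door is latched shut (joint under 0.03 rad, latch within 2 mm of fully out), the lock bar is drawn out (over 20 mm; it must have reached within about 3 mm of its stop for the lever to pass) and the run lever stands at its far stop (over 1.12 of 1.25 rad) (all of step 1 and value of joint lock_bar above 0.02 m and value of joint run_lever above 1.12 rad); the robot touches nothing.
It fails at once if the lock bar was forced against its stop with more than 40 N (contact force between stop_block and anything else above 40 N).
It fails at once if a bystander was pushed more than 25 mm (distance of any of mug, glue_bottle, sanding_block, loupe, block_dark, file_bar, marker, red_case from where it was at the start of the episode above 0.025 m).
It also fails if it takes over 58 s, if anything falls off the work surface, if the arm or the gripper's body presses on something with over 40 N, if the wrist force passes 120 N, or if a joint passes its speed limit or range.

## Working session

There is one attempt and no reset: what is moved stays moved. The work goes in short steps, each a Python script; the robot and the scene stay as the last script left them, time stands still between calls to the robot, and variables do not carry over. Pictures are saved under pics/ and viewed, and the job is handed in when it is done.

```bash
ls; mkdir -p pics; python3 - <<'E'
from bench import *
import cv2, numpy as np
o=get_obs(); print({k:(np.round(v,3).tolist()) for k,v in o.items()})
for n in ["side","top","wrist"]:
    d=get_image(n); cv2.imwrite(f"pics/{n}0.png",d["image"][:,:,::-1]); print(n,d["vertical_fov"],d["cx"],d["cy"],np.round(d["world_to_cam"],3).tolist(),[k for k in d])
E
```

```text
pics
{'time': 0.0, 'joint_positions': [1.282, 0.354, 1.634, 0.0, 1.155, -0.002], 'joint_velocities': [0.002, -0.001, -0.0, 0.0, -0.0, -0.0], 'effort': [-0.0, -60.524, -34.207, 0.0, 0.009, 0.0], 'tool_pos': [0.177, 0.599, 0.216], 'ee_rot': [-1.332, -0.995, 0.996], 'force': [0.103, 0.228, -0.326], 'wrist_torque': [-0.022, 0.05, 0.073], 'opening': 0.085}
side 50.542865235692716 253.46103819017026 188.7393319941625 [[-0.995, -0.099, 0.012, 0.536], [0.06, -0.498, 0.865, -0.128], [-0.08, 0.861, 0.502, -1.309], [0.0, 0.0, 0.0, 1.0]] ['image', 'vertical_fov', 'cx', 'cy', 'world_to_cam']
top 52.37750450655271 250.2081615387427 190.13639454284055 [[0.036, -0.999, -0.006, 0.042], [0.978, 0.034, 0.204, -0.548], [-0.204, -0.013, 0.979, -1.114], [0.0, 0.0, 0.0, 1.0]] ['image', 'vertical_fov', 'cx', 'cy', 'world_to_cam']
wrist 59.249721456883506 259.83555647733505 192.702977060567 [[0.282, 0.959, 0.0, -0.624], [-0.923, 0.272, -0.271, 0.035], [-0.26, 0.076, 0.963, -0.378], [0.0, 0.0, 0.0, 1.0]] ['image', 'vertical_fov', 'cx', 'cy', 'world_to_cam']
```

View pics/side0.png

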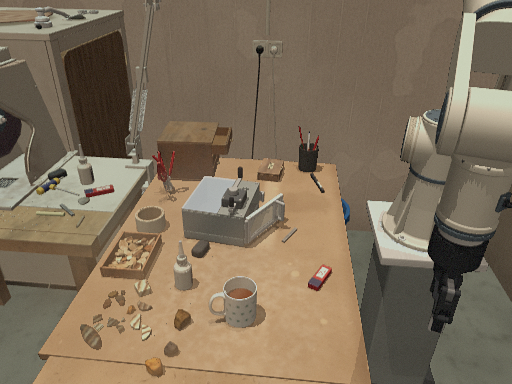

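View pics/top0.png

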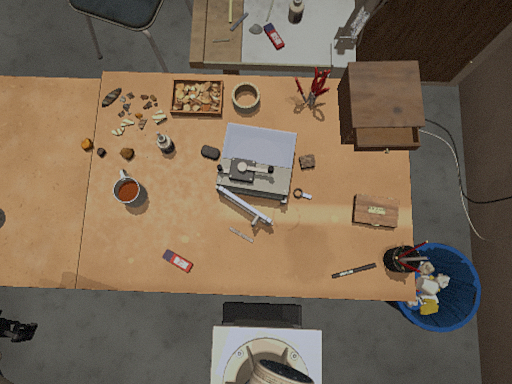

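View pics/wrist0.png

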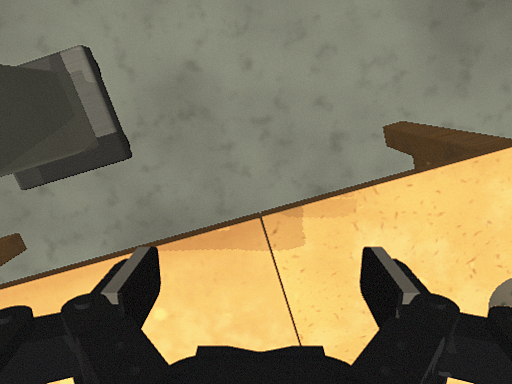

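The side and top views show the machine around (225,210) side / (255,165) top, door ajar with its free edge near (268,222) in the top view. I'll zoom in.

```bash
python3 - <<'E'
import cv2
t=cv2.imread("pics/top0.png")[105:255,195:325]; cv2.imwrite("pics/topz.png",cv2.resize(t,None,fx=4.6,fy=4,interpolation=cv2.INTER_CUBIC) if 0 else cv2.resize(t,(520,600),interpolation=cv2.INTER_CUBIC))
t=cv2.imread("pics/side0.png")[155:275,165:325]; cv2.imwrite("pics/sidez.png",cv2.resize(t,(800,600),interpolation=cv2.INTER_CUBIC))
E
```

```text
(no output)
```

View pics/topz.png

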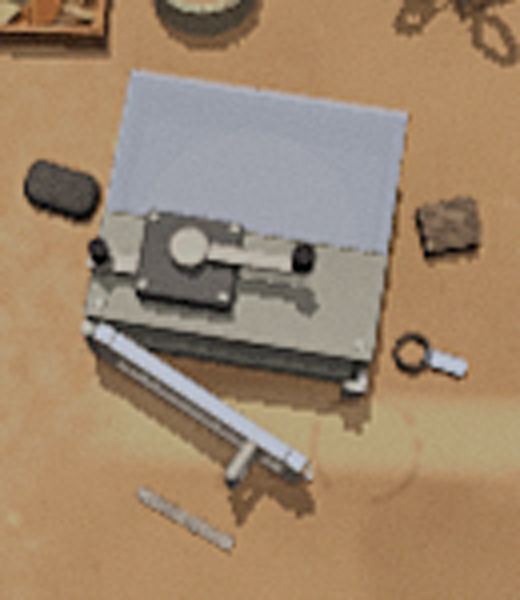

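View pics/sidez.png

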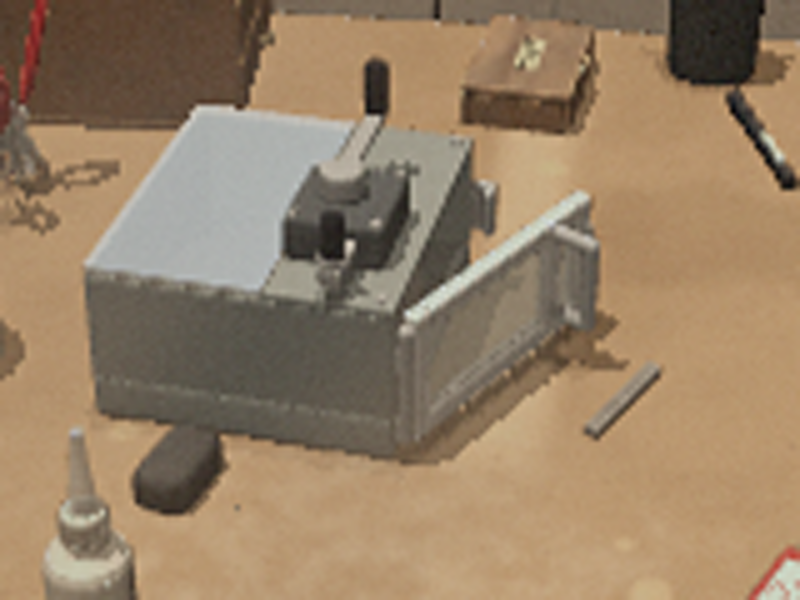

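```bash
cat > h.py <<'E'
import numpy as np, cv2
from scipy.spatial.transform import Rotation as R
from bench import *
def ray(d,uv):
    f=d["image"].shape[0]/2/np.tan(np.radians(d["vertical_fov"])/2)
    c=np.array([(uv[0]-d["cx"])/f,-(uv[1]-d["cy"])/f,-1.])
    M=d["world_to_cam"]; Rm=M[:3,:3]; o=-Rm.T@M[:3,3]; v=Rm.T@c
    return o,v/np.linalg.norm(v)
def onz(d,uv,z):
    o,v=ray(d,uv); return o+v*(z-o[2])/v[2]
def tri(d1,u1,d2,u2):
    o1,v1=ray(d1,u1);o2,v2=ray(d2,u2)
    A=np.stack([v1,-v2],1); t=np.linalg.lstsq(A,o2-o1,rcond=None)[0]
    a=o1+v1*t[0];b=o2+v2*t[1]; return (a+b)/2,np.linalg.norm(a-b)
def proj(d,p):
    f=d["image"].shape[0]/2/np.tan(np.radians(d["vertical_fov"])/2)
    c=d["world_to_cam"][:3,:3]@np.asarray(p)+d["world_to_cam"][:3,3]
    return np.array([d["cx"]+f*c[0]/-c[2], d["cy"]-f*c[1]/-c[2]])
E
python3 - <<'E'
from h import *
np.set_printoptions(precision=4,suppress=True)
T=get_image("top");S=get_image("side")
tz=lambda u:(195+u[0]/4-.4,105+u[1]/4-.4)
sz=lambda u:(165+u[0]/5-.4,155+u[1]/5-.4)
P={'BL':((134,71),(88,265),.11),'BR':((407,115),(200,107),.11),'FR':((370,360),(470,140),.11),'FL':((85,312),(395,315),.11),
'hub':((190,247),(344,172),.158),'lk':((303,250),(376,62),.188),'bk':((97,243),(331,214),.163),
'doorfree':((308,470),(588,195),.1)}
for k,(a,b,z) in P.items():
    p,e=tri(T,tz(a),S,sz(b)); print(k,onz(T,tz(a),z),onz(S,sz(b),z),'tri',p,round(e,4))
print([np.round(onz(T,tz(u),.004),3) for u in [(140,490),(232,546)]])
print(get_obs()['time'], R.from_rotvec(get_obs()['ee_rot']).as_matrix())
E
```

```text
BL [0.7384 0.1343 0.11  ] [0.7378 0.1342 0.11  ] tri [0.738  0.1343 0.1101] 0.0006
BR [ 0.7109 -0.0684  0.11  ] [ 0.7122 -0.0663  0.11  ] tri [ 0.7121 -0.0685  0.1086] 0.0012
FR [ 0.5261 -0.0443  0.11  ] [ 0.5278 -0.043   0.11  ] tri [ 0.5271 -0.0444  0.109 ] 0.0016
FL [0.554  0.1607 0.11  ] [0.5521 0.1649 0.11  ] tri [0.5536 0.161  0.1075] 0.002
hub [0.5918 0.0855 0.158 ] [0.5915 0.09   0.158 ] tri [0.5923 0.0856 0.1555] 0.0004
lk [0.5842 0.0084 0.188 ] [0.5834 0.0047 0.188 ] tri [0.5832 0.0085 0.1901] 0.0008
bk [0.5911 0.1495 0.163 ] [0.5908 0.1461 0.163 ] tri [0.5904 0.1493 0.165 ] 0.0003
doorfree [ 0.4471 -0.0026  0.1   ] [0.4483 0.0014 0.1   ] tri [ 0.4479 -0.0027  0.0975] 0.001
[array([0.439, 0.122, 0.004]), array([0.399, 0.05 , 0.004])]
0.25 [[ 0.2829 -0.0002 -0.9592]
 [ 0.9592 -0.0007  0.2829]
 [-0.0007 -1.     -0.    ]]
```

```bash
cat >> h.py <<'E'
np.set_printoptions(precision=4,suppress=True)
def rotz(a): c,s=np.cos(a),np.sin(a); return np.array([[c,-s],[s,c]])
_W=np.array([[.738,.1343],[.7115,-.0675],[.527,-.0440],[.5535,.1615]])
_L=np.array([[95,105],[95,-105],[-95,-105],[-95,105]])/1e3
_c=_W.mean(0); _H=_L.T@(_W-_c); YAW=np.arctan2(_H[0,1]-_H[1,0],_H[0,0]+_H[1,1])
C=_c
def m2w(p): return C+rotz(YAW)@np.asarray(p[:2],float)
def w2m(p): return rotz(YAW).T@(np.asarray(p[:2],float)-C)
def rot(yaw):  # tool down, tool x (jaws) along dir yaw+90deg (machine-y like), pushing face toward dir yaw
    x=np.array([-np.sin(yaw),np.cos(yaw),0]); y=np.array([0,0,-1.]); 
    return R.from_matrix(np.stack([x,y,np.cross(x,y)],1)).as_rotvec()
def pull(th): # machine frame: door dir (-sin th, -cos th), outward normal (-cos th, sin th)
    return np.array([-.101,.095])+.140*np.array([-np.sin(th),-np.cos(th)])+.033*np.array([-np.cos(th),np.sin(th)])
def F(): return np.asarray(get_obs()["force"])
E
python3 - <<'E'
from h import *
print(C,YAW)
for k,p in dict(hub=[.5919,.0858],lk=[.5837,.0082],bk=[.5907,.149],free=[.4477,-.0025]).items(): print(k,w2m(p))
h=np.array([-.101,.095]); f=w2m([.4477,-.0025])-h; print('door',np.arctan2(-f[0],-f[1]),np.linalg.norm(f))
T=get_image("top");S=get_image("side")
for n,d in (("top",T),("side",S)):
    im=d["image"][:,:,::-1].copy(); 
    x0,y0,w,hh,s=(195,105,130,150,4) if n=="top" else (165,155,160,120,5)
    im=cv2.resize(im[y0:y0+hh,x0:x0+w],None,fx=s,fy=s,interpolation=cv2.INTER_CUBIC)
    for th in (.3,.35,.4,.45,.5):
        for z in (.092,.034):
            q=(proj(d,[*m2w(pull(th)),z])-[x0,y0])*s+s/2; cv2.circle(im,tuple(int(v) for v in q),2,(0,0,255),-1)
        print(n,th,proj(d,[*m2w(pull(th)),.092]))
    cv2.imwrite(f"pics/pull_{n}.png",im)
for th in (0,.4): print(m2w(pull(th)))
E
```

```text
[0.6325 0.0461] -0.1326184466726859
hub [-0.0455  0.034 ]
lk [-0.0434 -0.044 ]
bk [-0.055   0.0965]
free [-0.1768 -0.0726]
door 0.42454549902256866 0.1839110946427418
top 0.3 [256.5526 218.7065]
top 0.35 [254.89   220.5781]
top 0.4 [253.1321 222.3679]
top 0.45 [251.2831 224.0709]
top 0.5 [249.3478 225.6824]
side 0.3 [279.0308 202.0206]
side 0.35 [280.7558 202.91  ]
side 0.4 [282.4132 203.8475]
side 0.45 [283.9989 204.8316]
side 0.5 [285.5088 205.861 ]
[0.4937 0.0192]
[0.4454 0.0497]
```

View pics/pull_top.png

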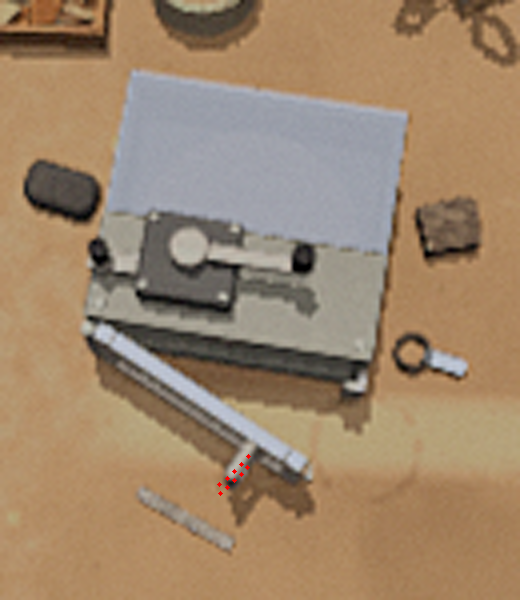

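View pics/pull_side.png

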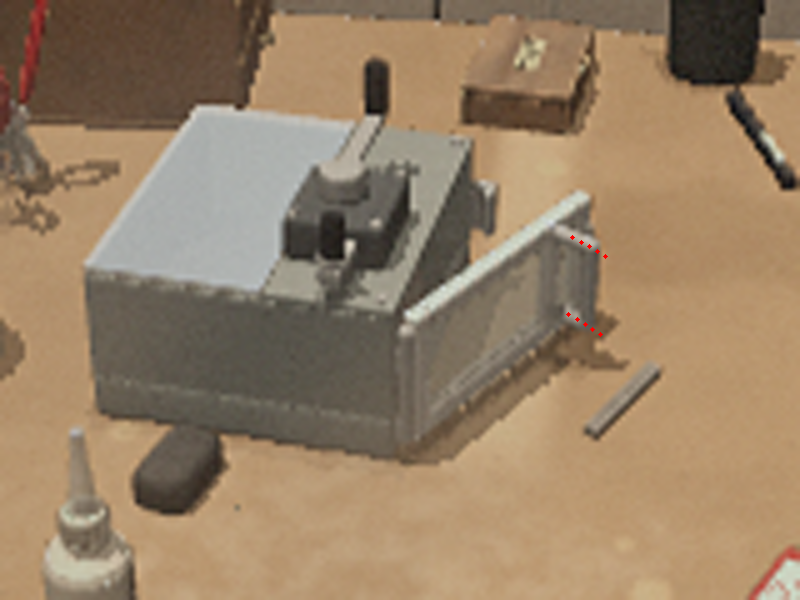

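```bash
cat >> h.py <<'E'
def off(th,d): # finger centre in world for door angle th, d in front of pull axis
    return m2w(pull(th)+d*np.array([-np.cos(th),np.sin(th)]))
E
python3 - <<'E'
from h import *
th=.42
p=off(th,.055); q=off(th,.03)
print(p,q)
for a,z in ((p,.30),(p,.10),(q,.066),(off(0,.016),.066)):
    print(inverse_kinematics([*a,z],rot(YAW-th)))
clamp(20)
move_pose([*p,.30],rot(YAW-th))
o=get_obs();print(o['time'],o['tool_pos'],o['opening'],o['force'])
move_l([*p,.066],vel=.2)
print(F())
for n in("side","top","wrist"): cv2.imwrite(f"pics/a_{n}.png",get_image(n)["image"][:,:,::-1])
print(get_obs()['time'],get_obs()['tool_pos'])
t=cv2.imread("pics/a_side.png")[125:275,165:365]; cv2.imwrite("pics/a_sz.png",cv2.resize(t,(800,600),interpolation=cv2.INTER_CUBIC))
E
```

```text
[0.3966 0.0806] [0.4178 0.0675]
[ 0.1969 -0.0884  1.9597  0.      1.2703 -0.8213]
[ 0.1969  0.1806  2.1896  0.      0.7714 -0.8213]
[ 0.1566  0.2715  2.1768  0.      0.6933 -0.8615]
[ 0.0414  0.3409  2.0649  0.      0.7358 -0.9768]
3.1667 [0.3967 0.0812 0.2999] -1.0482245577699802e-05 [-0.3471  0.1922  0.1267]
[ 0.1371  1.4695 -0.3626]
4.6333 [0.3972 0.0808 0.0668]
```

View pics/a_sz.png

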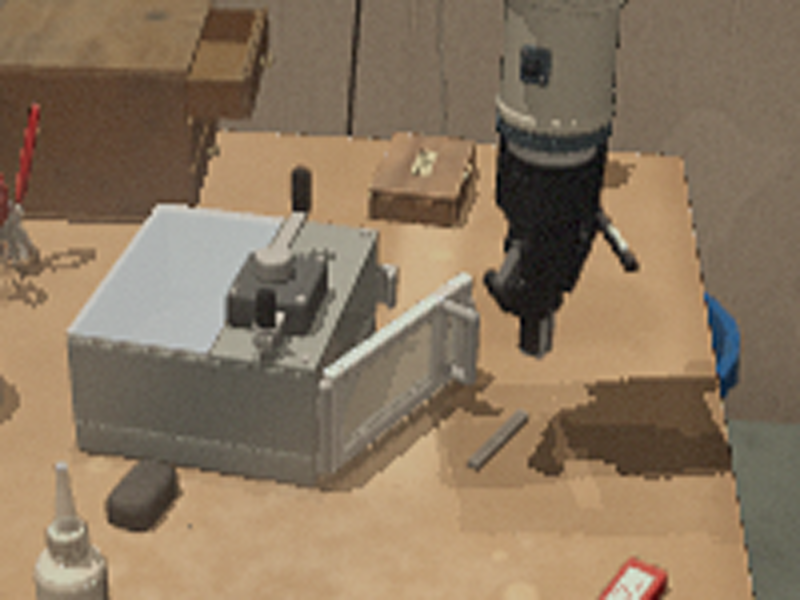

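View pics/a_wrist.png

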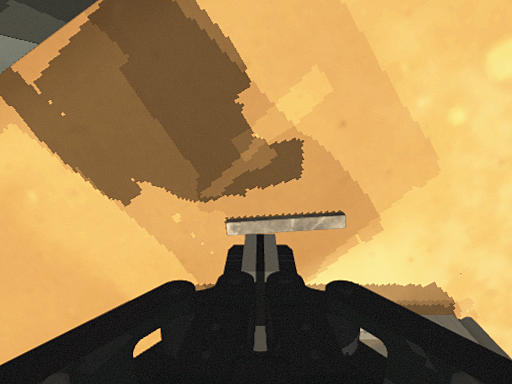

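The side view shows the closed fingers (tip near (537,350) zoomed) in front of the pull, clear of the file bar. Now I push along the door's arc.

```bash
python3 - <<'E'
from h import *
d=.016
move_l([*off(.42,.024),.066],rot(YAW-.42),vel=.1); print('pre',F())
for th in (.42,.36,.3,.24,.18,.12,.09):
    move_l([*off(th,d),.066],rot(YAW-th),vel=.08)
    n=np.array([np.cos(YAW-th),np.sin(YAW-th)]); f=F(); o=get_obs(); print(th,'push',-f[:2]@n,f,o['tool_pos'],o['time'])
    if -f[:2]@n>20: break
cv2.imwrite("pics/b_top.png",cv2.resize(get_image("top")["image"][105:255,195:325,::-1],(520,600),interpolation=cv2.INTER_CUBIC))
E
```

```text
pre [-0.1891 -0.2854  0.1754]
0.42 push 0.04042359417898761 [0.2585 0.4962 0.2978] [0.43  0.06  0.066] 5.3417
0.36 push 0.2782364222267419 [-0.2483  0.1257  0.0427] [0.4355 0.0534 0.066 ] 5.6
0.3 push 0.9089192375720425 [-0.562   0.951  -0.1879] [0.4416 0.0472 0.066 ] 5.8583
0.24 push 0.36163468300033674 [0.0233 1.0529 0.0262] [0.4482 0.0412 0.066 ] 6.1167
0.18 push 0.8616423744511451 [-0.6703  0.7277  0.0747] [0.4551 0.0356 0.066 ] 6.375
0.12 push 0.8143185356898245 [-0.7579  0.3218  0.0257] [0.4623 0.0304 0.066 ] 6.6333
0.09 push 0.8504359601513202 [-0.7646  0.4744  0.3109] [0.466 0.028 0.066] 6.8833
```

View pics/b_top.png

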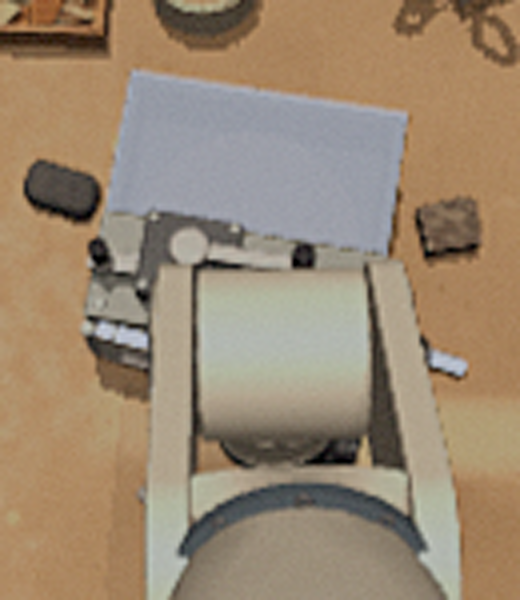

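```bash
python3 - <<'E'
from h import *
d=.016
th=.09; prev=0
while th>-.06:
    th-=.006
    move_l([*off(th,d),.066],rot(YAW-th),vel=.02)
    n=np.array([np.cos(YAW-th),np.sin(YAW-th)]); f=-F()[:2]@n; print(round(th,3),round(f,2),round(get_obs()['time'],2))
    if f>18: break
cv2.imwrite("pics/c_side.png",cv2.resize(get_image("side")["image"][125:275,165:365,::-1],(800,600),interpolation=cv2.INTER_CUBIC))
E
```

```text
0.084 0.85 7.18
0.078 0.11 7.43
0.072 0.53 7.68
0.066 2.03 7.93
0.06 3.43 8.18
0.054 4.0 8.43
0.048 4.4 8.68
0.042 4.84 8.93
0.036 5.59 9.18
0.03 5.13 9.43
0.024 5.48 9.68
0.018 2.63 9.93
0.012 1.27 10.18
0.006 0.56 10.43
-0.0 -0.21 10.68
-0.006 -0.27 10.93
-0.012 1.08 11.18
-0.018 3.22 11.43
-0.024 5.99 11.68
-0.03 8.24 11.93
-0.036 10.83 12.18
-0.042 11.98 12.43
-0.048 14.62 12.68
-0.054 18.05 12.93
```

View pics/c_side.png

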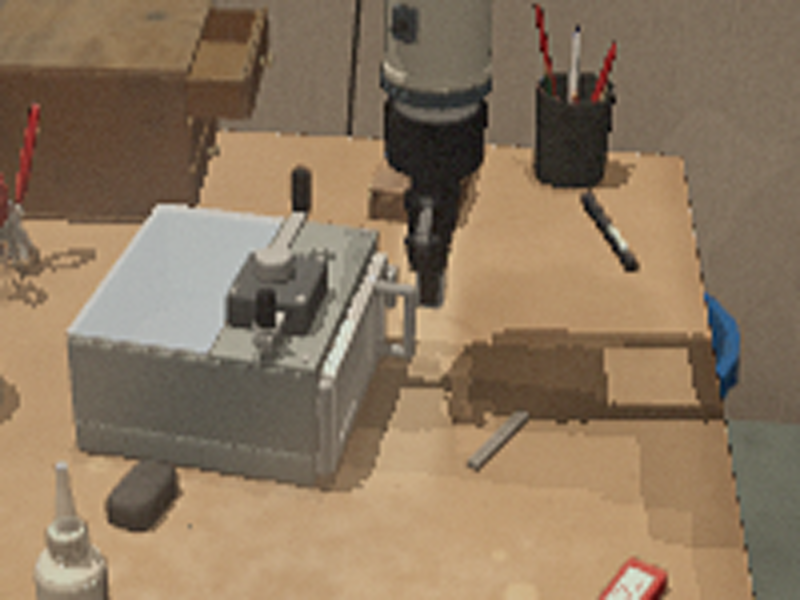

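The force profile shows a ramp to 5.6 N, a drop at the snap, then the hard stop; the side view shows the door flush. I'll back off and look at the bar knob from above.

```bash
python3 - <<'E'
from h import *
p=get_obs()['tool_pos']
b=off(0,.06)
move_l([*b,.066],vel=.15); print(F())
move_l([*b,.27],vel=.3)
ry=rot(YAW-np.pi/2)
open_jaws()
move_pose([.5907,.149,.27],ry)
o=get_obs();print(o['time'],o['tool_pos'],o['opening'],o['force'])
for n in("side","top","wrist"):
    d=get_image(n); cv2.imwrite(f"pics/d_{n}.png",d["image"][:,:,::-1]); np.save(f"d_{n}.npy",d,allow_pickle=True)
    if n=='wrist': print(proj(d,[.5907,.149,.163]),-d["world_to_cam"][:3,:3].T@d["world_to_cam"][:3,3])
t=cv2.imread("pics/d_top.png")[105:255,195:325]; cv2.imwrite("pics/d_tz.png",cv2.resize(t,(520,600),interpolation=cv2.INTER_CUBIC))
E
```

```text
[-0.3615 -0.2522  0.4156]
16.6833 [0.5905 0.1488 0.27  ] 0.08510209858183174 [ 0.4901 -0.1646  0.5284]
[261.1292 184.361 ] [0.5987 0.2159 0.4279]
```

View pics/d_wrist.png

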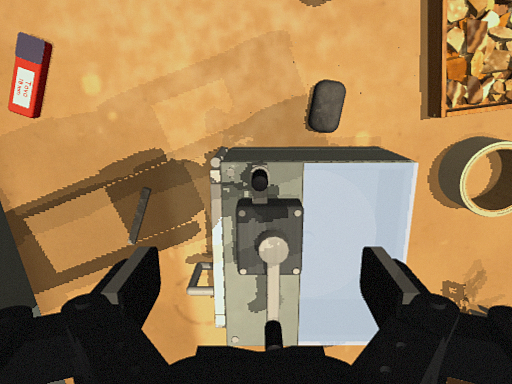

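View pics/d_tz.png

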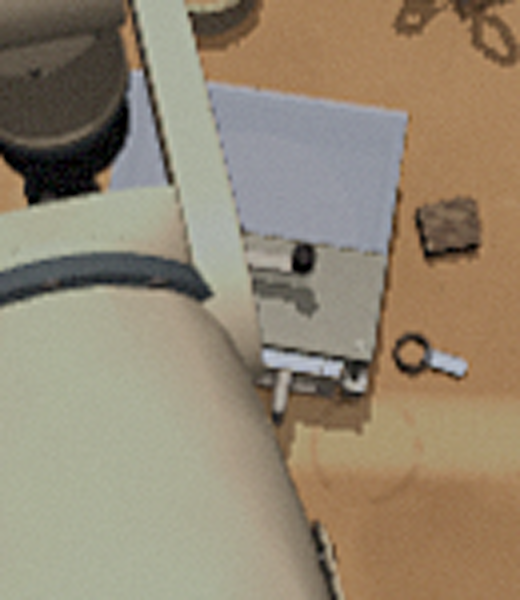

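View pics/d_side.png

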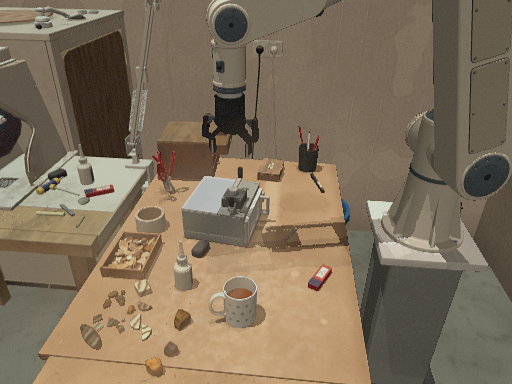

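```bash
python3 - <<'E'
import cv2
t=cv2.imread("pics/d_wrist.png")[130:380,180:330]; cv2.imwrite("pics/d_wz.png",cv2.resize(t,(360,600),interpolation=cv2.INTER_CUBIC))
E
```

```text
(no output)
```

View pics/d_wz.png

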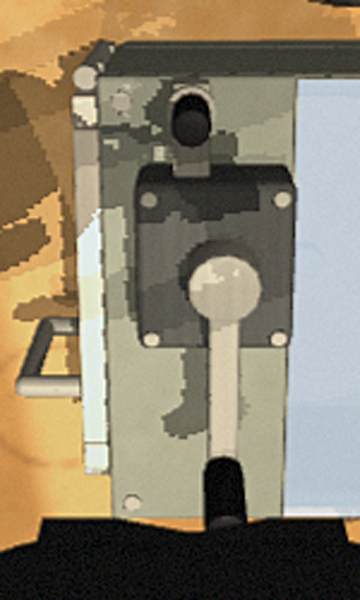

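```bash
python3 - <<'E'
from h import *
d=np.load("d_wrist.npy",allow_pickle=True).item()
k=onz(d,(180+190/2.4-.3,130+126/2.4-.3),.163); hub=onz(d,(180+225/2.4-.3,130+288/2.4-.3),.158)
print(k,w2m(k),hub,w2m(hub))
g=np.array([.591,.149]); g=(g+k[:2])/2
move_l([*g,.152],vel=.15); o=get_obs(); print(o['time'],o['tool_pos'],o['force'])
clamp(25); o=get_obs(); print(o['opening'],o['force'],o['time'])
cv2.imwrite("pics/e_wrist.png",get_image("wrist")["image"][:,:,::-1])
cv2.imwrite("pics/e_side.png",cv2.resize(get_image("side")["image"][125:275,165:365,::-1],(800,600),interpolation=cv2.INTER_CUBIC))
E
```

```text
[0.5891 0.151  0.163 ] [-0.0569  0.0983] [0.5935 0.0881 0.158 ] [-0.0442  0.0365]
17.7667 [0.5907 0.1502 0.1529] [0.9291 0.4439 0.0335]
0.000138892010460636 [-0.6559 -0.1146  0.2238] 18.5333
```

View pics/e_wrist.png

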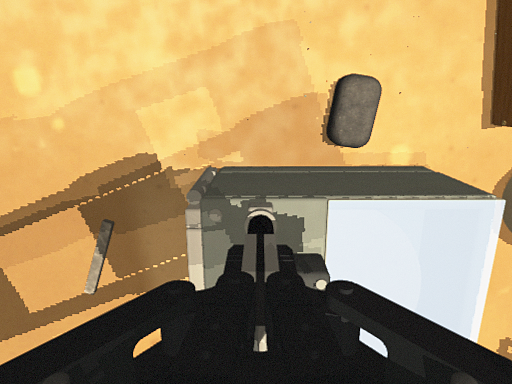

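View pics/e_side.png

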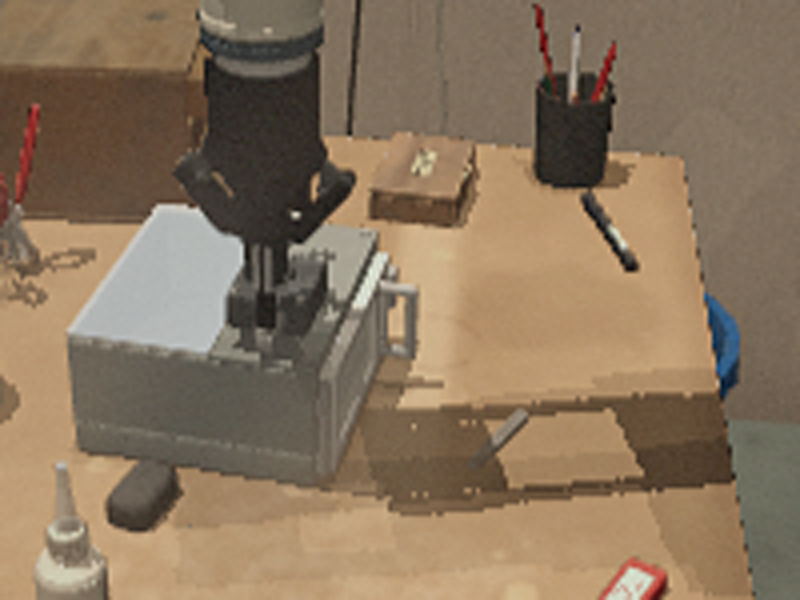

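```bash
python3 - <<'E'
from h import *
d=get_image("wrist");s=get_image("side")
print('exp knob px',proj(d,[.591,.149,.163]),proj(s,[.591,.149,.163]))
t=np.ascontiguousarray(d["image"][180:300,200:320,::-1]); cv2.imwrite("pics/f_wz.png",cv2.resize(t,(600,600),interpolation=cv2.INTER_CUBIC))
t=np.ascontiguousarray(s["image"][170:230,200:280,::-1]); cv2.imwrite("pics/f_sz.png",cv2.resize(t,(800,600),interpolation=cv2.INTER_CUBIC))
o=get_obs();print(o['tool_pos'],o['time'])
for z in (.133,.152): print(proj(d,[*o['tool_pos'][:2],z]),proj(s,[*o['tool_pos'][:2],z]))
E
```

```text
exp knob px [263.9143 248.3627] [230.5754 197.9196]
[0.5901 0.15   0.152 ] 18.7333
[261.4385 223.8346] [231.0141 207.1046]
[261.5865 237.3827] [230.9101 201.4458]
```

View pics/f_wz.png

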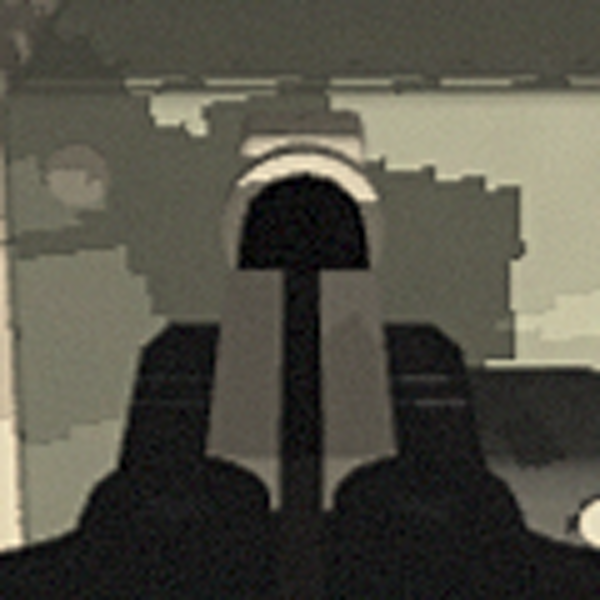

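View pics/f_sz.png

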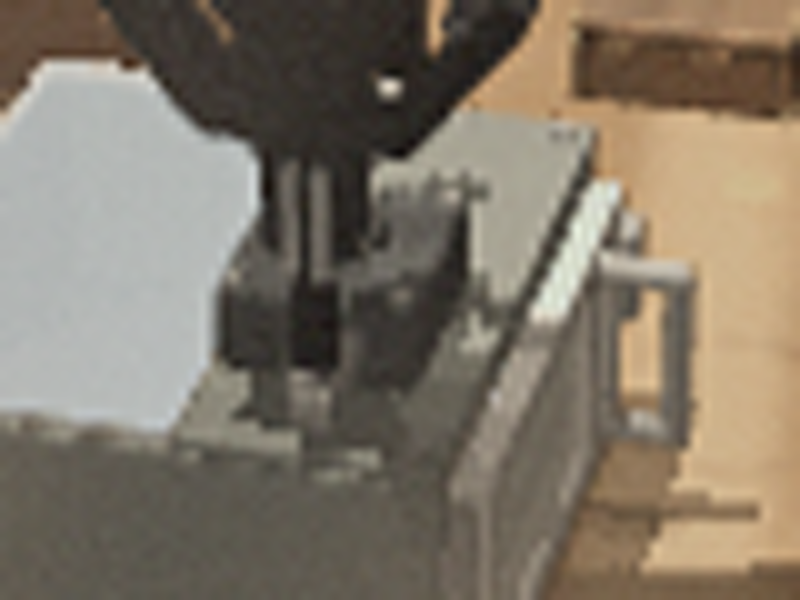

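```bash
python3 - <<'E'
from h import *
s=get_image("side");w=get_image("wrist")
for z in (.03,.047,.066,.085): print(z,proj(s,[.3972,.0808,z]))
o=get_obs();p=o['tool_pos']
for z in (.12,.133,.145,.152,.163,.171): print(z,proj(s,[*p[:2],z]),'front face',proj(w,[p[0],p[1]+.011,z]),'knob',proj(w,[.5905,.1495+.007,z]))
E
```

```text
0.03 [296.6995 227.1633]
0.047 [297.0627 222.6306]
0.066 [297.4746 217.4908]
0.085 [297.8928 212.2711]
0.12 [231.0798 210.9245] front face [258.9078 198.4095] knob [260.6257 205.6028]
0.133 [231.0096 207.106 ] front face [258.8305 205.1959] knob [260.6641 212.828 ]
0.145 [230.9441 203.5429] front face [258.7493 212.3272] knob [260.7044 220.414 ]
0.152 [230.9056 201.4472] front face [258.6967 216.9423] knob [260.7305 225.32  ]
0.163 [230.8446 198.128 ] front face [258.605  224.9972] knob [260.7759 233.8761]
0.171 [230.7999 195.6938] front face [258.53   231.5751] knob [260.813  240.8572]
```

```bash
python3 - <<'E'
from h import *
s=get_image("side");w=get_image("wrist")
print(tri(w,(260,234),s,(230.5,198.3)),get_obs()['tool_pos'])
open_jaws(); o=get_obs(); print(o['opening'],o['time'],o['force'])
for n in("side","wrist"):
    d=get_image(n); cv2.imwrite(f"pics/g_{n}.png",d["image"][:,:,::-1])
cv2.imwrite("pics/g_sz.png",cv2.resize(cv2.imread("pics/g_side.png")[130:230,180:300],(720,600),interpolation=cv2.INTER_CUBIC))
E
```

```text
(array([0.5901, 0.1582, 0.1673]), np.float64(0.0006114083743517379)) [0.5901 0.15   0.152 ]
0.0855925841325875 19.7167 [0.1534 0.6449 0.202 ]
```

View pics/g_sz.png

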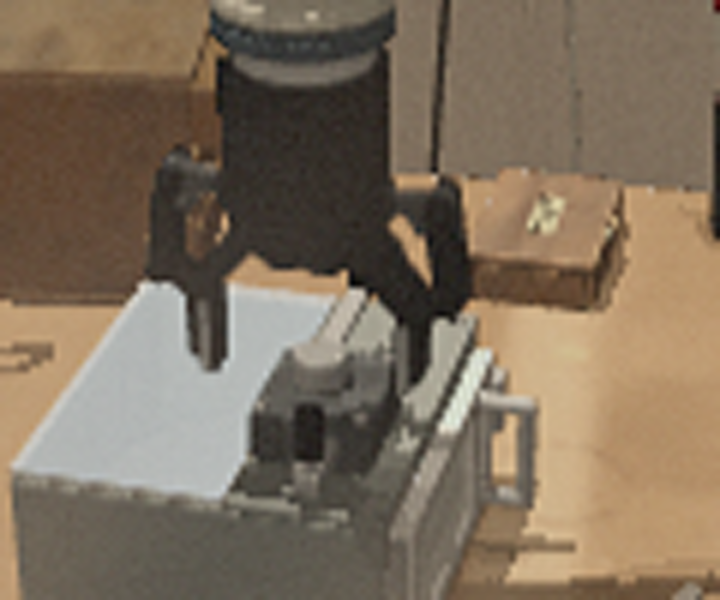

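View pics/g_wrist.png

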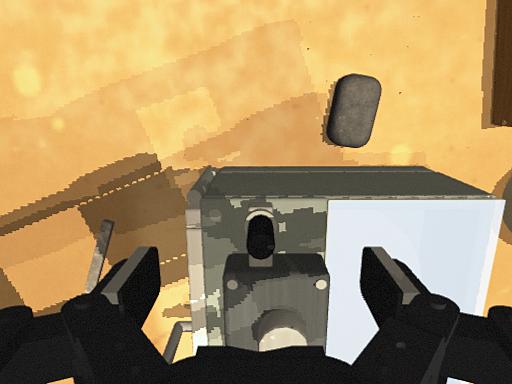

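Both views agree: with the TCP at z = 0.152, the closed fingertips were at about z = 0.167, not 0.133. The real gripper sits about 34 mm higher than the stated tool frame, so the jaws closed above the knob at (261,249) without touching it. I'll allow for that offset and make a guarded descent.

```bash
python3 - <<'E'
from h import *
g=np.array([.590,.1495])
for z in (.135,.125,.119):
    move_l([*g,z],vel=.06); f=F(); print(z,f)
    if abs(f).max()>5: break
clamp(25); o=get_obs(); print(o['opening'],o['force'],o['time'],o['tool_pos'])
cv2.imwrite("pics/i_wrist.png",get_image("wrist")["image"][:,:,::-1])
cv2.imwrite("pics/i_sz.png",cv2.resize(get_image("side")["image"][130:230,180:300,::-1],(720,600),interpolation=cv2.INTER_CUBIC))
E
```

```text
0.135 [-0.7775 -0.546   0.3692]
0.125 [-0.5147  0.6084 -0.2895]
0.119 [-0.0056 -0.0038 -0.4258]
0.013031343121068238 [0.6807 0.1468 0.6545] 21.4667 [0.5902 0.1495 0.1192]
```

View pics/i_sz.png

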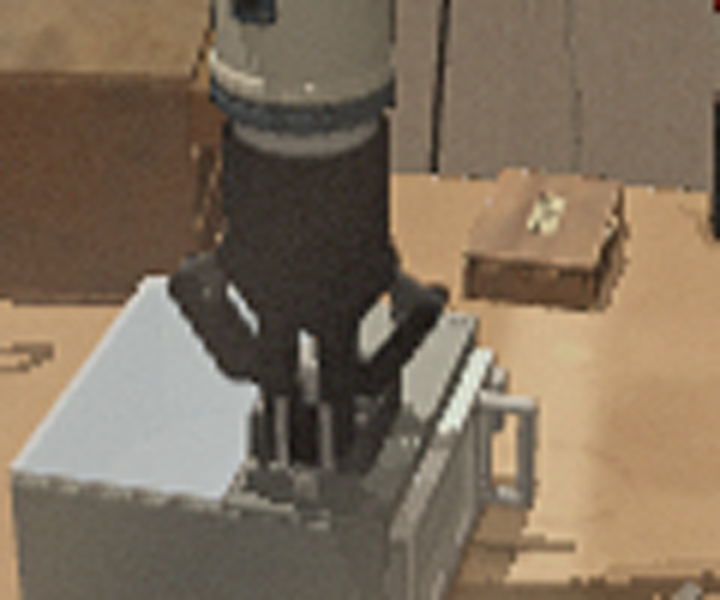

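View pics/i_wrist.png

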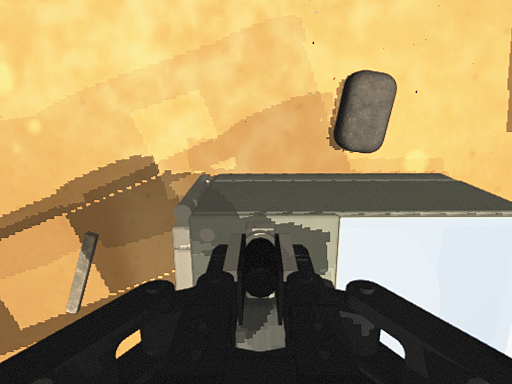

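The knob is now in the jaws (opening 13 mm). I'll draw the bar out, feeling for the stop.

```bash
python3 - <<'E'
from h import *
u=rotz(YAW)@[0,1]; p0=np.array(get_obs()['tool_pos']); 
def st(s,v):
    move_l([*(p0[:2]+s*u),p0[2]],vel=v)
    o=get_obs(); f=-np.array(o['force'])[:2]@u; a=(np.array(o['tool_pos'])[:2]-p0[:2])@u
    print(round(s*1e3,1),'act',round(a*1e3,2),'F',round(f,2),'lat',np.round(o['force'],1),'op',round(o['opening'],4),round(o['time'],2)); return f
for s in (.005,.010,.015,.019):
    if st(s,.04)>12: break
s=.019
while s<.045:
    s+=.001
    f=st(s,.01)
    if f>10: break
E
```

```text
5.0 act 5.37 F 0.09 lat [ 0.2 -0.1  1.8] op 0.013 21.84
10.0 act 10.58 F -0.95 lat [0.  1.  1.3] op 0.0131 22.12
15.0 act 15.53 F -1.46 lat [0.  1.5 0.7] op 0.0131 22.39
19.0 act 19.41 F -0.79 lat [-0.1  0.8  1.1] op 0.0132 22.64
20.0 act 19.98 F 0.87 lat [-0.5 -0.8  1.5] op 0.0133 22.89
21.0 act 20.87 F 2.76 lat [-0.6 -2.7  2.5] op 0.013 23.14
22.0 act 21.98 F 2.69 lat [-1.2 -2.6  2.6] op 0.0129 23.39
23.0 act 23.12 F 1.25 lat [-1.1 -1.1  1.9] op 0.013 23.64
24.0 act 23.61 F 5.32 lat [-1.5 -5.2  2.4] op 0.0131 23.89
25.0 act 23.83 F 9.52 lat [-2.3 -9.3  4.2] op 0.0132 24.14
26.0 act 24.01 F 12.85 lat [ -2.1 -12.7   4.6] op 0.0131 24.39
```

The bar moved 23.7 mm, then the force rose from about 2 to 12.9 N with almost no further motion, so it's on its stop. Releasing and checking.

```bash
python3 - <<'E'
from h import *
u=rotz(YAW)@[0,1]; p=np.array(get_obs()['tool_pos'])
open_jaws(); print(F(),get_obs()['opening'])
move_l([p[0],p[1],.24],vel=.25)
for n in("side","wrist"):
    d=get_image(n); cv2.imwrite(f"pics/j_{n}.png",d["image"][:,:,::-1]); np.save(f"j_{n}.npy",d,allow_pickle=True)
    for k,q in dict(bk=[.591,.149,.163],hub=[.5925,.087,.158],lk=[.5837,.0082,.188]).items(): print(n,k,proj(d,q))
    b=np.array([.5905,.1495])+.0237*u; print('bk out',proj(d,[*b,.163]))
print(get_obs()['time'])
cv2.imwrite("pics/j_sz.png",cv2.resize(cv2.imread("pics/j_side.png")[140:240,180:300],(720,600),interpolation=cv2.INTER_CUBIC))
cv2.imwrite("pics/j_wz.png",cv2.resize(cv2.imread("pics/j_wrist.png")[130:350,180:340],(436,600),interpolation=cv2.INTER_CUBIC))
E
```

```text
[-0.2082 -0.1878 -0.8329] 0.08545059214646618
side bk [230.5754 197.9196]
side hub [233.2009 188.4749]
side lk [239.5405 167.5119]
bk out [228.351  202.3477]
wrist bk [263.4831 226.6758]
wrist hub [275.2386 295.7546]
wrist lk [277.7164 406.7534]
bk out [262.8155 195.3375]
25.8167
```

View pics/j_sz.png

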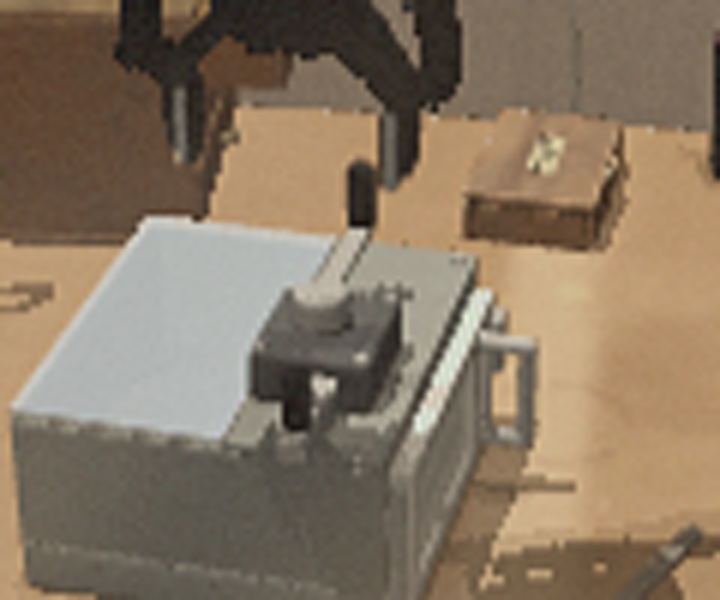

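View pics/j_wz.png

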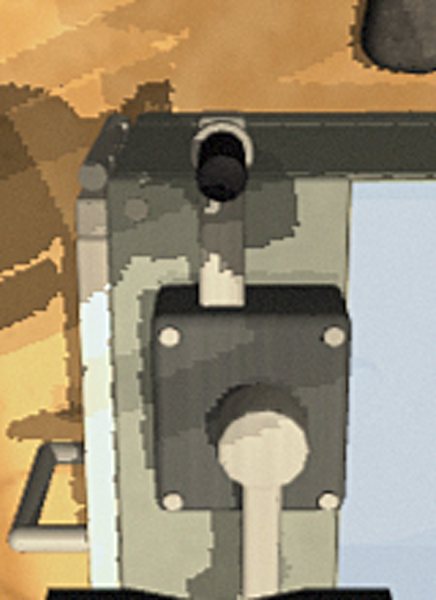

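The wrist view shows the bar drawn out, with its knob top at about (262,195) as predicted; the hub at (276,296) also matches. Next is the run lever.

```bash
cat >> h.py <<'E'
HUB=np.array([.5925,.0865])
def lk(th): return w2m(HUB)+.08*np.array([np.sin(th),-np.cos(th)])
def lf(th,d): return m2w(lk(th)-d*np.array([np.cos(th),np.sin(th)]))
E
python3 - <<'E'
from h import *
print(m2w(lk(0)))
zz=.145
print(inverse_kinematics([*lf(0,.05),zz],rot(YAW)),inverse_kinematics([*lf(1.25,.019),zz],rot(YAW+1.25)))
clamp(20)
move_pose([*lf(0,.05),.24],rot(YAW))
print(get_obs()['time'])
move_l([*lf(0,.05),zz],vel=.2); print(F())
move_l([*lf(0,.026),zz],vel=.1); print(F(),get_obs()['time'])
for n in("side","top"): cv2.imwrite(f"pics/k_{n}.png",get_image(n)["image"][:,:,::-1])
cv2.imwrite("pics/k_sz.png",cv2.resize(cv2.imread("pics/k_side.png")[120:240,170:314],(720,600),interpolation=cv2.INTER_CUBIC))
E
```

```text
[0.5819 0.0072]
[ 0.0231  0.2937  1.8978 -0.      0.9501 -1.4151] [ 0.0501  0.4712  1.6223  0.      1.048  -2.6381]
28.1917
[-0.1762  0.4423  0.7165]
[-0.0406 -0.4538 -0.3687] 29.2083
```

View pics/k_sz.png

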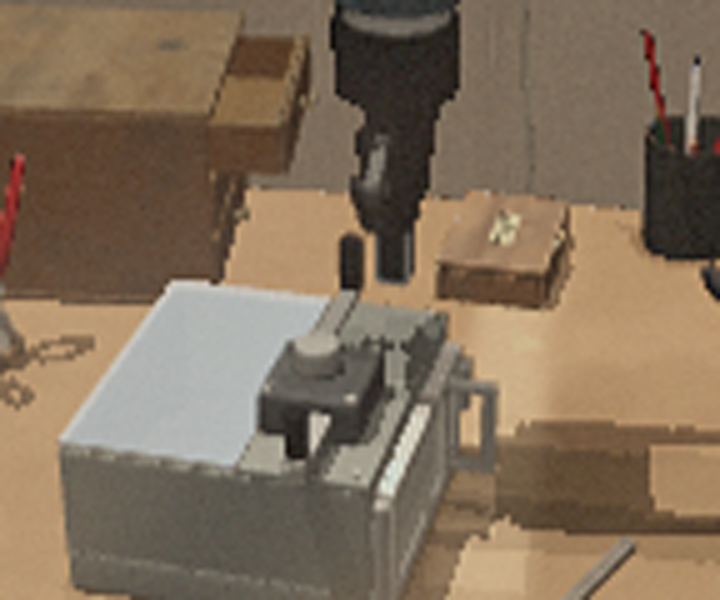

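```bash
python3 - <<'E'
from h import *
d=.019; zz=.145
th=0
while th<1.45:
    th+=.1 if th<1.09 else .03
    move_l([*lf(th,d),zz],rot(YAW+min(th,1.3)),vel=.05 if th<1.15 else .02)
    y=YAW+th; f=F(); fn=-f[:2]@[np.cos(y),np.sin(y)]; ft=-f[:2]@[-np.sin(y),np.cos(y)]
    print(round(th,2),'push',round(fn,2),round(ft,2),round(get_obs()['time'],2))
    if fn>(10 if th>1.1 else 9): break
for n in("side","top"): cv2.imwrite(f"pics/l_{n}.png",get_image(n)["image"][:,:,::-1])
cv2.imwrite("pics/l_sz.png",cv2.resize(cv2.imread("pics/l_side.png")[120:240,170:314],(720,600),interpolation=cv2.INTER_CUBIC))
E
```

```text
0.1 push 1.56 0.37 29.76
0.2 push -0.36 0.45 30.07
0.3 push 0.01 0.4 30.39
0.4 push 0.02 -0.88 30.71
0.5 push -0.37 0.25 31.02
0.6 push 0.4 0.27 31.34
0.7 push 1.63 -0.19 31.66
0.8 push 0.48 0.22 31.98
0.9 push 0.13 -0.26 32.29
1.0 push -0.15 -0.88 32.61
1.1 push 1.1 -0.64 32.92
1.13 push -0.26 -0.4 33.17
1.16 push 0.41 -0.41 33.45
1.19 push 1.01 0.35 33.73
1.22 push 0.04 0.06 34.0
1.25 push -0.46 -0.18 34.27
1.28 push 1.71 0.81 34.55
1.31 push 11.47 -0.74 34.83
```

View pics/l_sz.png

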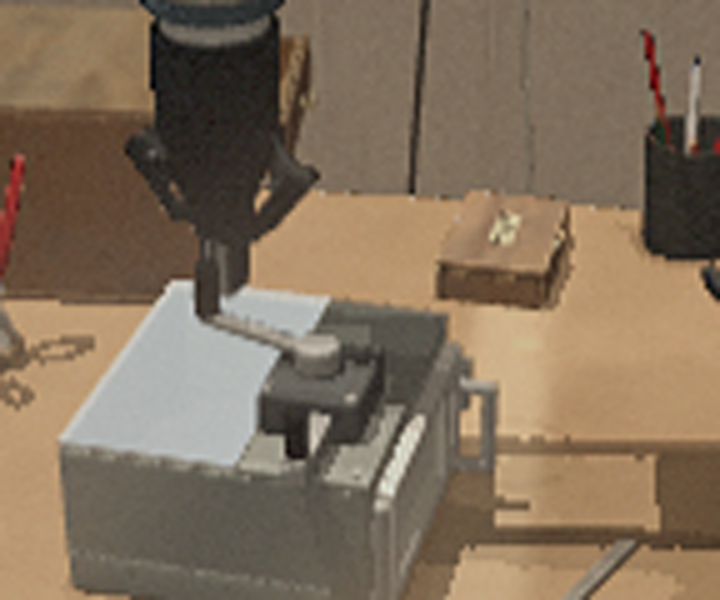

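The lever swung freely and met a sharp stop at about 1.3 (commanded). I'll back off, clear the view and check everything.

```bash
python3 - <<'E'
from h import *
move_l([*lf(1.28,.06),.145],vel=.15)
p=get_obs()['tool_pos']; move_l([p[0],p[1],.32],vel=.3)
move_pose([.30,.35,.36],rot(0.0))
print(get_obs()['time'],F())
T=get_image("top");S=get_image("side")
cv2.imwrite("pics/m_top.png",T["image"][:,:,::-1]);cv2.imwrite("pics/m_side.png",S["image"][:,:,::-1])
np.save("m_top.npy",T,allow_pickle=True);np.save("m_side.npy",S,allow_pickle=True)
cv2.imwrite("pics/m_tz.png",cv2.resize(T["image"][105:255,195:325,::-1],(520,600),interpolation=cv2.INTER_CUBIC))
cv2.imwrite("pics/m_sz.png",cv2.resize(S["image"][155:275,165:325,::-1],(800,600),interpolation=cv2.INTER_CUBIC))
a=cv2.imread("pics/top0.png");b=cv2.imread("pics/m_top.png")
cv2.imwrite("pics/m_diff.png",cv2.absdiff(a,b)*2)
for th in (1.12,1.25): print(th,proj(T,[*m2w(lk(th)),.188]),proj(S,[*m2w(lk(th)),.188]))
E
```

```text
37.8833 [-0.6529 -0.7132  0.1012]
1.12 [258.5869 140.0929] [213.3002 171.2353]
1.25 [255.3421 138.189 ] [211.0566 172.5215]
```

View pics/m_tz.png

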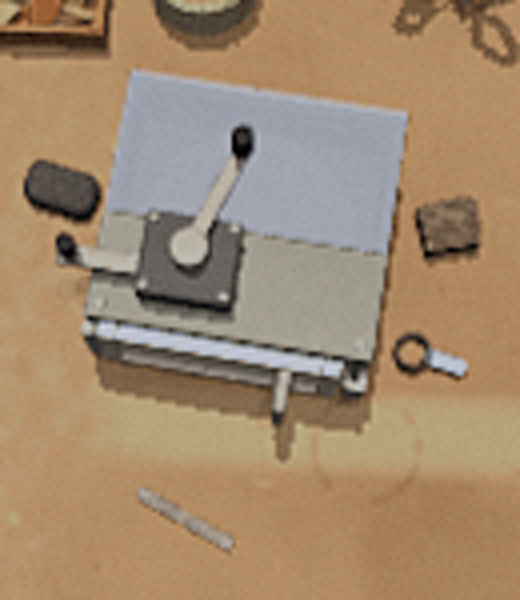

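View pics/m_sz.png

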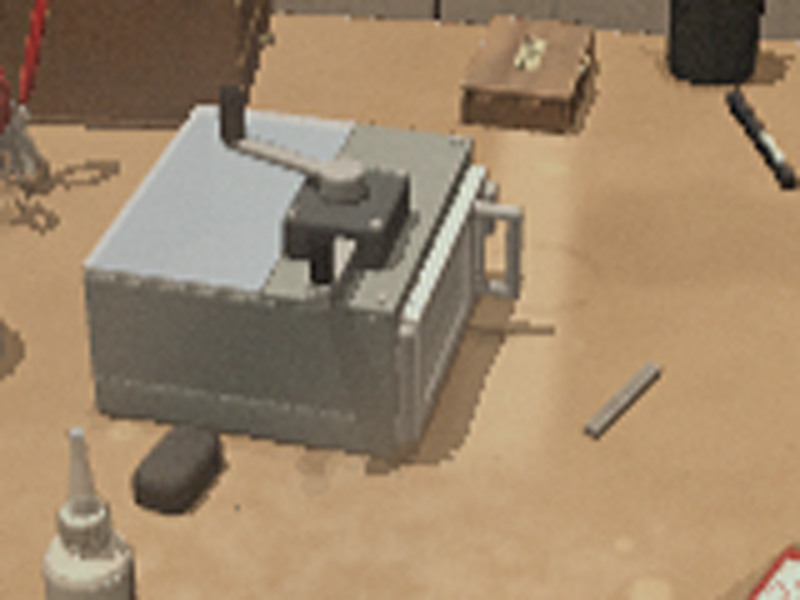

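View pics/m_diff.png

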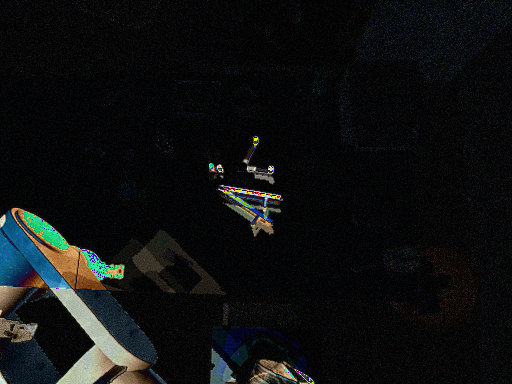

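The lever knob's top is at about (255.1,138.3) in the top view; 1.25 rad predicts (255.3,138.2). The door is flush, the bar is out, and the difference image shows only machine parts, the arm and its shadow changed. Handing in.

```bash
python3 - <<'E'
from bench import *
job_done(); print(get_obs()['time'])
E
```

```text
the job is handed in; nothing more can be done
the job is handed in; nothing more can be done
```

The door is latched shut, the lock bar is drawn out to its stop, and the run lever is over at its far stop. I handed the job in at about 38 s with the arm clear. It reports no verdict, so these are my own checks:

- **Door:** I pushed it by its pull. The force rose to 5.6 N over the latch, dropped off as it snapped, then rose again when the door met its closed position. The last pictures show it flush with the machine.
- **Lock bar:** It came out 23.7 mm by the knob, from about 2.5 mm already out. There the force climbed to 12.9 N with almost no further motion, well under the 40 N limit, so I let go. The pictures show it out, and the lever passing freely confirms it was fully out.
- **Run lever:** It swung with under 2 N and met a sharp stop (11.5 N). In the last top view its knob matches 1.25 rad to within a pixel.
- **Things lying about:** The top view from before and after differs only in the machine's parts, the arm and its shadow. I didn't compare each object's position separately.

One thing disagreed with the description: the fingertips really sit about 34 mm higher than stated. My first grasp of the bar knob therefore closed just above it without touching. I saw this in two views, corrected for it, and the second grasp held. It also means the door push touched the pull near its top.

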